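Fetch the jam from behind the toast rack

ROBOT

A 6-joint arm with a two-finger parallel gripper is mounted at the origin on the work surface. World frame = base frame: x ahead of the robot, y to its left, z up, the work surface at z = 0. Lengths are in m, angles in rad, forces in N, time in s.
With the tool pointing down it reaches from about 0.35 to 0.775 m from the base axis. Payload 7.3 kg.
Tool frame: the origin (TCP) lies between the finger pads; the fingertips stand 17 mm ahead of it and the grasp point (between the pads) lies 2 mm behind it; z points along the fingers, x is the direction in which the jaws open and shut, and the axes are right-handed (so a half turn about z gives the same grasp; the last joint's range is limited). The gripper opens to 92 mm and grips with 3 to 60 N. Pads are 19 mm wide; open, the fingers measure 130 mm over their backs; the gripper's body (75 mm by 190 mm) begins 47 mm behind the grasp point.
Start: joints at [1.192, 0.342, 1.524, -0, 1.275, -0.146], TCP at [0.121, 0.511, 0.244] pointing down, gripper open.
Joint ranges: [-2.53, 2.53], [-0.77, 2.02], [0.04, 2.7], [-1, 4.14], [0.28, 2.66], [-3.11, 3.11]. Speed limits (rad/s): [2.57, 2.57, 3.14, 3.14, 3.14, 3.14].

INTERFACE

Orientations are given as [roll, pitch, yaw] about the fixed x, y, z axes, in that order (R = Rz(yaw) Ry(pitch) Rx(roll)).
In Python, from cell import robot, read_camera, nets gives the robot as it stands. The module is installed in compiled form; this text tells all that it offers.
- The arm moves only by the tool carry_out, never from a script. Its arguments are lists of equal length, an entry for each row: "translation": the shift along the tool's x, y, z in m, a list of three; "turn": the turn, a rotation vector about the tool's x, y, z in rad, a list of three; "gripper": the gripper's target within -1 to 1 (shut at 1, half-way at 0, fully open at -1). A call has 1 to 10 rows; each row shifts and turns the commanded pose from where the row before left it, along the tool's axes as they then stand; what a row does not reach is not made up. A row lasts 1/10 s, in which the tool goes at most 50 mm and 8.59 degrees, less where a joint would pass 70% of its speed; a pose out of reach is approached as far as the arm can. A call with a gripper value outside its range is refused whole. The fingers move at their own pace and stop on an object; "squeeze" is the grip in N (left out, the last holds). Time passes only in rows, so rows that do not move let the fingers close. It gives the time, the measured TCP pose, the force and the opening at its end, in the units of the state.
- robot.observe(): the state, without advancing time (a new reading comes with each control period).
- read_camera(name): name is "scene" or "top" or "wrist"; returns a dict with "img" (480x640x3 uint8, red, green, blue), "fx", "fy", "cx", "cy" (pixels), "distortion" ([k1, k2, p1, p2, k3] as OpenCV has them; the pictures are not rectified), "world_from_camera" (4x4, takes a point from camera to world coordinates). Camera axes: x right, y down, z forward; pixel columns grow to the right and rows downward; lengths in m; the calibration is good to about 2 mm. A picture is of the moment at which its call begins. There is no depth.
- robot.hand_in(): hands the job in, once; it reports no verdict.
Trained networks look in a picture, given as the dict that the camera call returned (one of the last four; its "shot" number tells which), for a name from the list of things; names that differ only in an ending like _2 or _b are one class to them, and where a whole thing is asked for, a point or a joint stands for the part that bears it (a point fixed in the world has none). Each returns a list of dicts, best first, with "score" (0 to 1); they miss things now and then, are a little off and sometimes report something else, mostly with a low value. They report only what shows in the picture. A call takes as long as a camera call. They do not tell look-alikes from the thing itself.
- nets.regions_of(picture, name): "region" (480x640 bool, what is visible of it) and "pixel" ([column, row] in pixels, amid what is visible of it).
- nets.tip_of(picture, name): "pixel" ([column, row] in pixels: a listed point, or the origin of a listed thing).
The state is a dict: "time": time; "qpos": joint angles; "qvel": joint speeds; "joint_efforts": joint torques, N m; "tool_pos": TCP position; "tool_rot": TCP orientation; "contact_force": force on the tool from outside, world axes, zero at the start; "torque": the same for the moment, N m; "opening": finger opening in m.
Only numpy, scipy, OpenCV 4.12 (cv2) and the standard library are available. Lean on these libraries where they do the work, as an engineer would, in place of code of your own. Each camera call takes 0.05 s, during which the arm holds its last target. There are 200 camera calls.

TASK

Lift the cream toast rack out of the way and stand it on the black crumb tray, then take the jam jar that stood behind it from under the wire shelf and set it down upright, wholly on the wooden breakfast board. Then stand the toast rack back where it was at the start, facing the same way. Set both down gently rather than dropping them, do not tip them over, do not knock the wire shelf, and leave the butter dish and the two spreaders where they lie.

Things in the scene. Friction and masses are not known exactly. Their poses are not given: they have to be found in the camera images.
- rack_mid (a point): centre (61.5 mm above the underside) of the loose cream ceramic toast rack, 0.25 to 0.5 kg: foot slab 62 (x) by 130 (y) by 10 mm, four thin arches 64 mm high across it at y = -56, -29, 29, 56 mm, and in the middle a flat upright tab as handle, 36 (x) by 10 (y) mm, 123 mm high. x points to the shelf, z up. It starts standing on the counter before the shelf's front bar, hiding the jar from the robot.
- rack_handle (a point): grip point on the rack's handle tab, 103 mm above the rack's underside and 20 mm below the tab's rounded top, straight above rack_mid; the tab is 10 mm thick along the rack's y; same axes as rack_mid
- jar_mid (a point): centre, half-way up, of the loose closed amber glass jam jar, 0.21 to 0.42 kg: round, 58 mm in diameter up to 93 mm above its underside, a narrow neck (52 mm) and a 57 mm steel lid above, 115 mm high in all, z up. It starts standing on the counter under the wire shelf, behind the rack.
- shelf: fixed chrome wire shelf, origin on the counter, x to its rear, z up. Wires 258 to 266 mm high, from the front bar at x = -18 mm to x = 150 mm, y -190 to 190 mm. Legs at y = -190 and 190 mm, x = 40 and 150 mm; open in front. The jar's axis starts 18 to 26 mm behind the front bar: a tool pointing straight down cannot reach it, one leaning back towards the robot by 25 degrees or more can.
- crumb_tray: fixed black plastic crumb tray lying on the counter, open-topped, 130 mm (x) by 200 mm (y), 10 mm high, walls 3 mm, floor 3 mm thick; origin at the centre of its underside, z up. It is left or right of the rack, the board on the other side.
- board: fixed flat breakfast board of light wood, 140 mm (x) by 200 mm (y), 14 mm thick, origin at the centre of its underside, z up
- butter_dish: loose glass butter dish with its cover, 90 mm (x) by 160 mm (y), 76 mm high, origin at the centre of its underside; bystander
- spreader1: loose steel butter spreader lying flat, about 148 mm long (x), 18 mm wide, 6 mm high, origin on its underside near its middle; bystander
- spreader2: a second spreader like the first, beside it; bystander
Not all that is in view belongs to the job. Several things look just like the part that bears jar_mid: the one meant starts farthest to the robot's right. Of the things shaped like the board, the wood one is meant.

How it is judged:
By the outcome, as a careful person would: the job done as asked, in the order asked, and still so for the second after the job is handed in, with the robot touching nothing.
It also fails if it takes over 69 s, if anything falls off the work surface, if the arm or the gripper's body presses on something with over 40 N, if the wrist force passes 120 N, or if a joint passes its speed limit or range.

## Working session

There is one attempt and no reset: what is moved stays moved. The work goes in short steps, Python scripts to look and compute and a tool call to move; the robot and the scene stay as the last step left them, time stands still between calls to the robot, and variables do not carry over. Pictures are saved under pics/ and viewed, about 8 in all and at most 12, crops included, and the job is handed in when it is done.

Besides the shell and the picture viewer there is one more tool, called after ">>>" in YAML: its name, and indented under it one key for each argument. carry_out: Moves the arm, as the interface text tells. Its arguments: {"type":"object","properties":{"translation":{"type":"array","items":{"type":"array","items":{"type":"number"}}},"turn":{"type":"array","items":{"type":"array","items":{"type":"number"}}},"gripper":{"type":"array","items":{"type":"number"}},"squeeze":{"type":"number"}},"required":["translation","turn","gripper"]}

```bash
mkdir -p pics; cat > h.py <<'E'
import numpy as np, cv2
from cell import robot, read_camera, nets
from scipy.spatial.transform import Rotation as R
def K(p): return np.array([[p['fx'],0,p['cx']],[0,p['fy'],p['cy']],[0,0,1.]])
def ray(p,px):
    u=cv2.undistortPoints(np.array([[px]],float),K(p),np.array(p['distortion'],float))[0,0]
    T=np.array(p['world_from_camera']); d=T[:3,:3]@[u[0],u[1],1]; return T[:3,3],d/np.linalg.norm(d)
def atz(p,px,z):
    o,d=ray(p,px); return o+d*(z-o[2])/d[2]
def proj(p,X):
    T=np.linalg.inv(np.array(p['world_from_camera'])); X=np.atleast_2d(X)
    c=X@T[:3,:3].T+T[:3,3]
    return cv2.projectPoints(c,np.zeros(3),np.zeros(3),K(p),np.array(p['distortion'],float))[0][:,0]
def tri(rays):
    A=0;b=0
    for o,d in rays:
        M=np.eye(3)-np.outer(d,d);A=A+M;b=b+M@o
    return np.linalg.solve(A,b)
def save(p,n): cv2.imwrite('pics/'+n,p['img'][:,:,::-1])
E
python3 - <<'E'
from h import *
np.set_printoptions(precision=3,suppress=True)
print(robot.observe())
Z=dict(rack_mid=.0615,rack_handle=.103,jar_mid=.0575,shelf=0,crumb_tray=0,board=0,butter_dish=0,spreader1=0)
for n in ['scene','top']:
    p=read_camera(n); save(p,n+'0.png'); print(n,np.array(p['world_from_camera']),p['fx'])
    for k,z in Z.items():
        print(k,[(np.round(q['pixel']),round(q['score'],2),atz(p,q['pixel'],z)[:2]) for q in nets.tip_of(p,k)[:5]])
E
```

```text
{'time': 0.0, 'qpos': array([ 1.192,  0.343,  1.525, -0.   ,  1.275, -0.146]), 'qvel': array([ 0.   , -0.001,  0.001, -0.001,  0.   , -0.001]), 'joint_efforts': array([  0.002, -43.124, -24.422,   0.072,   0.056,  -0.   ]), 'tool_pos': array([0.121, 0.51 , 0.243]), 'tool_rot': array([-3.141,  0.002,  1.338]), 'contact_force': array([ 0.26 , -0.219, -0.091]), 'torque': array([-0.01 ,  0.007,  0.083]), 'opening': 0.09156981491140981}
scene [[-0.828  0.357 -0.433  0.981]
 [ 0.561  0.552 -0.617  0.69 ]
 [ 0.019 -0.754 -0.657  0.796]
 [ 0.     0.     0.     1.   ]] 531.2599085169873
rack_mid [(array([303., 251.]), 0.8, array([0.536, 0.016]))]
rack_handle [(array([303., 236.]), 0.61, array([0.537, 0.016]))]
jar_mid [(array([251., 404.]), 0.79, array([0.798, 0.269])), (array([268., 271.]), 0.65, array([0.624, 0.023]))]
shelf []
crumb_tray [(array([436., 329.]), 0.75, array([0.406, 0.288]))]
board [(array([322., 156.]), 0.74, array([ 0.237, -0.343])), (array([259., 190.]), 0.71, array([ 0.467, -0.296]))]
butter_dish [(array([303., 252.]), 0.19, array([ 0.5  , -0.038]))]
spreader1 [(array([338., 420.]), 0.98, array([0.678, 0.341])), (array([346., 452.]), 0.59, array([0.703, 0.394]))]
top [[-0.016 -0.973  0.23   0.279]
 [-1.     0.016 -0.003 -0.009]
 [-0.    -0.23  -0.973  1.17 ]
 [ 0.     0.     0.     1.   ]] 512.4901373470417
rack_mid [(array([311., 238.]), 0.7, array([0.547, 0.012]))]
rack_handle [(array([308., 237.]), 0.65, array([0.539, 0.019]))]
jar_mid [(array([305., 205.]), 0.76, array([0.625, 0.025])), (array([201., 138.]), 0.65, array([0.793, 0.268]))]
shelf []
crumb_tray [(array([191., 307.]), 0.74, array([0.404, 0.289]))]
board [(array([443., 274.]), 0.92, array([ 0.47 , -0.289])), (array([476., 374.]), 0.63, array([ 0.248, -0.347]))]
butter_dish [(array([472., 192.]), 0.89, array([ 0.669, -0.373]))]
spreader1 [(array([174., 192.]), 0.81, array([0.68 , 0.342])), (array([152., 181.]), 0.65, array([0.709, 0.395]))]
```

View pics/scene0.png

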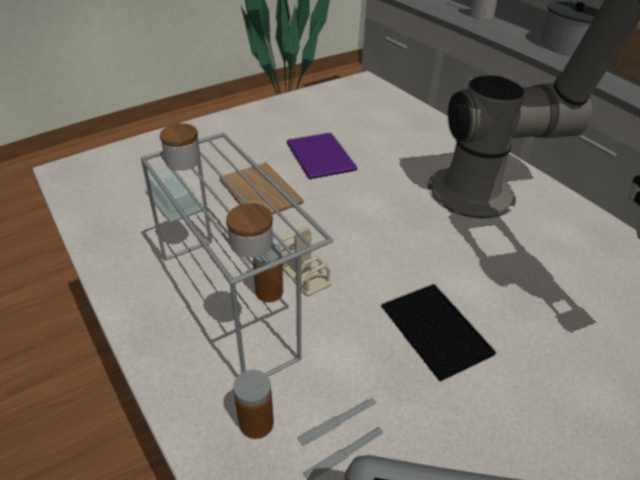

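View pics/top0.png

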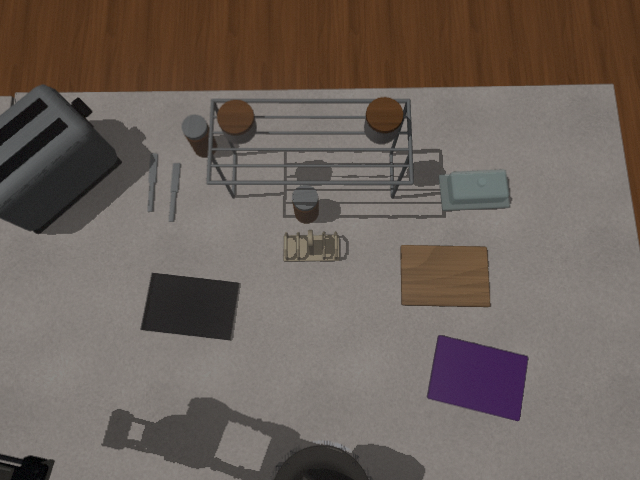

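The scene picture shows the rack around (303,255), with the jar right behind it at (268,275). Its look-alike is at (253,405), so the one behind the rack is farther right and is the one meant. In the top picture the rack is at (311,247), the wood board at (445,275), the tray at (191,307), and the shelf's front bar at row ~183 from column 208 to 412.

```bash
cat > fit.py <<'E'
from h import *
from scipy.optimize import minimize
def box(x0,x1,y0,y1,z0,z1): return np.array([[x,y,z] for x in(x0,x1) for y in(y0,y1) for z in(z0,z1)])/1000.
a=np.linspace(0,2*np.pi,24)
def cyl(r,z0,z1): return np.array([[r*np.cos(t),r*np.sin(t),z] for t in a for z in(z0,z1)])/1000
def arch(y):
    out=[]
    t=np.linspace(0,np.pi,9); P=[(31,10)]+[(31*np.cos(s),33+31*np.sin(s)) for s in t]+[(-31,10)]
    for p,q in zip(P[:-1],P[1:]):
        out.append(np.array([[c*k,yy,z-(0 if k==1 else 5)] for (c,z) in(p,q) for k in(1,.84) for yy in(y-3,y+3)])/1000)
    return out
M=dict(rack_mid=[box(-31,31,-65,65,0,10),box(-18,18,-5,5,0,123)]+sum([arch(y) for y in(-56,-29,29,56)],[]),
 jar_mid=[cyl(29,0,93),cyl(28.5,93,115)], crumb_tray=[box(-65,65,-100,100,0,10)], board=[box(-70,70,-100,100,0,14)])
def sil(p,parts,v,z=0):
    m=np.zeros((480,640),np.uint8); c,s=np.cos(v[2]),np.sin(v[2])
    for b in parts:
        X=b@np.array([[c,s,0],[-s,c,0],[0,0,1]])+[v[0],v[1],z]
        h=cv2.convexHull(np.round(proj(p,X)*16).astype(np.int32))
        cv2.fillConvexPoly(m,h,1,shift=4)
    return m>0
def fit(views,name,v0,z=0):
    def f(u):
        v=[v0[0]+u[0]/100,v0[1]+u[1]/100,v0[2]+u[2]/10]
        return -np.mean([ (lambda s:(s&r).sum()/(s|r).sum())(sil(p,M[name],v,z)) for p,r in views])
    best=minimize(f,[0,0,0],method='Nelder-Mead',options=dict(initial_simplex=[[0,0,0],[1,.3,0],[0,1,.5],[.3,-.5,1]],maxiter=150))
    u=best.x; return np.array([v0[0]+u[0]/100,v0[1]+u[1]/100,v0[2]+u[2]/10]),-best.fun
def reg(p,name,px):
    rs=nets.regions_of(p,name)
    return min(rs,key=lambda r:np.hypot(*(np.array(r['pixel'])-px)))['region']
E
python3 - <<'E'
from fit import *
np.set_printoptions(precision=4,suppress=True)
t=read_camera('top'); s=read_camera('scene')
for n,v in dict(rack_mid=(.538,.016,0),jar_mid=(.625,.024,0),crumb_tray=(.405,.289,0),board=(.468,-.292,0)).items():
    vs=[]
    for p in (t,s):
        r=reg(p,n,proj(p,[v[0],v[1],.03])[0]); vs.append((p,r))
    print(n,'both',fit(vs,n,v),'top',fit(vs[:1],n,v),'scene',fit(vs[1:],n,v))
for px in [(213,184),(310,184),(408,184)]: print('bar top',atz(t,px,.262))
for px in [(330,240),(236,278)]: print('bar scene',atz(s,px,.262))
E
```

```text
rack_mid both (array([ 0.5364,  0.0151, -0.0163]), np.float64(0.7535385409302797)) top (array([0.5375, 0.0149, 0.0048]), np.float64(0.8826008428657435)) scene (array([0.5378, 0.0168, 0.0187]), np.float64(0.6113967437874893))
jar_mid both (array([0.6254, 0.0244, 0.0197]), np.float64(0.8034511425112644)) top (array([ 0.6268,  0.0243, -0.0021]), np.float64(0.9293598233995585)) scene (array([ 0.6256,  0.0255, -0.0084]), np.float64(0.6840596330275229))
crumb_tray both (array([ 0.4071,  0.2891, -0.1293]), np.float64(0.975408336850722)) top (array([ 0.4072,  0.2896, -0.1302]), np.float64(0.9766703994027622)) scene (array([ 0.4063,  0.2897, -0.1316]), np.float64(0.9763212079615649))
board both (array([ 0.4655, -0.291 , -0.0277]), np.float64(0.8100492893239106)) top (array([ 0.4669, -0.2896, -0.0164]), np.float64(0.9445541001256056)) scene (array([ 0.4639, -0.289 , -0.0078]), np.float64(0.6802131912058628))
bar top [0.6048 0.1906 0.262 ]
bar top [0.602  0.0095 0.262 ]
bar top [ 0.5989 -0.1735  0.262 ]
bar scene [0.6087 0.2012 0.262 ]
bar scene [0.7678 0.1958 0.262 ]
```

```bash
cat > plan.py <<'E'
from h import *
from scipy.linalg import expm, logm
def rot(lean,yaw=0):  # tool x = world +y turned by yaw, leaning back toward robot
    return R.from_euler('z',yaw)*R.from_matrix(np.array([[0,np.cos(lean),np.sin(lean)],[1,0,0],[0,np.sin(lean),-np.cos(lean)]]))
def pose():
    o=robot.observe(); T=np.eye(4); T[:3,:3]=R.from_euler('xyz',o['tool_rot']).as_matrix(); T[:3,3]=o['tool_pos']; return T,o
def go(pts,step=.045,T=None):
    """pts: list of (TCP pos, Rotation[, n])"""
    if T is None:
        T,o=pose(); print('t',round(o['time'],2),'F',np.round(o['contact_force'],1),'open',round(o['opening'],4))
    for q in pts:
        G=np.eye(4); G[:3,:3]=q[1].as_matrix(); G[:3,3]=q[0]
        D=np.linalg.inv(T)@G
        n=q[2] if len(q)>2 else int(max(np.ceil(np.linalg.norm(G[:3,3]-T[:3,3])/step),np.ceil(np.degrees(R.from_matrix(D[:3,:3]).magnitude())/7.5),1))
        S=expm(np.real(logm(D))/n); t=S[:3,3]; w=R.from_matrix(S[:3,:3]).as_rotvec()
        print(n,'rows',np.round(t,4).tolist(),np.round(w,4).tolist()); T=G
E
python3 - <<'E'
from plan import *
A=rot(np.radians(30))
go([([.4675,.015,.23],A)])
E
```

```text
t 1.4 F [ 0.8 -0.7  0.1] open 0.0916
14 rows [-0.0321, 0.0283, 0.0077] [-0.0372, 0.0043, -0.0162]
```

>>> carry_out:
  translation:
    - [-0.0321, 0.0283, 0.0077]
    - [-0.0321, 0.0283, 0.0077]
    - [-0.0321, 0.0283, 0.0077]
    - [-0.0321, 0.0283, 0.0077]
    - [-0.0321, 0.0283, 0.0077]
    - [-0.0321, 0.0283, 0.0077]
    - [-0.0321, 0.0283, 0.0077]
    - [-0.0321, 0.0283, 0.0077]
    - [-0.0321, 0.0283, 0.0077]
    - [-0.0321, 0.0283, 0.0077]
  turn:
    - [-0.0372, 0.0043, -0.0162]
    - [-0.0372, 0.0043, -0.0162]
    - [-0.0372, 0.0043, -0.0162]
    - [-0.0372, 0.0043, -0.0162]
    - [-0.0372, 0.0043, -0.0162]
    - [-0.0372, 0.0043, -0.0162]
    - [-0.0372, 0.0043, -0.0162]
    - [-0.0372, 0.0043, -0.0162]
    - [-0.0372, 0.0043, -0.0162]
    - [-0.0372, 0.0043, -0.0162]
  gripper: [-1, -1, -1, -1, -1, -1, -1, -1, -1, -1]
  squeeze: 30

```text
time: 2.4
tool_pos: [0.3575, 0.1474, 0.2123]
tool_rot: [2.765, -0.012, 1.505]
contact_force: [1.1, 1.0, -0.5]
opening: 0.0918
```

>>> carry_out:
  translation:
    - [-0.0321, 0.0283, 0.0077]
    - [-0.0321, 0.0283, 0.0077]
    - [-0.0321, 0.0283, 0.0077]
    - [-0.0321, 0.0283, 0.0077]
    - [0, 0, 0]
    - [0, 0, 0]
  turn:
    - [-0.0372, 0.0043, -0.0162]
    - [-0.0372, 0.0043, -0.0162]
    - [-0.0372, 0.0043, -0.0162]
    - [-0.0372, 0.0043, -0.0162]
    - [0, 0, 0]
    - [0, 0, 0]
  gripper: [-1, -1, -1, -1, -1, -1]

```text
time: 3.0
tool_pos: [0.4668, 0.0147, 0.2297]
tool_rot: [2.62, -0.0, 1.567]
contact_force: [-0.7, 0.1, -0.4]
opening: 0.0919
```

```bash
python3 - <<'E'
from fit import *
from plan import *
np.set_printoptions(precision=4,suppress=True)
T,o=pose(); print(o['tool_pos'],o['tool_rot'],o['qpos'])
p=read_camera('wrist'); save(p,'w1.png'); print(np.array(p['world_from_camera']))
for n,z in (('rack_mid',.0615),('rack_handle',.103),('jar_mid',.0575)):
    print(n,[(np.round(q['pixel']),round(q['score'],2),atz(p,q['pixel'],z)) for q in nets.tip_of(p,n)[:2]])
for n,v in (('rack_mid',(.5375,.015,0)),):
    r=reg(p,n,proj(p,[v[0],v[1],.05])[0]); print(n,fit([(p,r)],n,v), fit([(p,r)],n,(v[0],v[1],-.03)))
A=rot(np.radians(30))
go([([.4675,.015,.23],A,1)])
E
```

```text
[0.4668 0.0147 0.2297] [ 2.6197 -0.0002  1.5669] [-0.1953  0.0169  2.1047  0.1945  0.5141 -1.907 ]
[[ 0.0037  0.6823  0.731   0.3268]
 [ 1.     -0.0018 -0.0034  0.0149]
 [-0.001   0.731  -0.6824  0.3129]
 [ 0.      0.      0.      1.    ]]
rack_mid [(array([317., 186.]), 0.94, array([0.5364, 0.0149, 0.0615]))]
rack_handle [(array([316., 224.]), 0.58, array([0.5379, 0.0139, 0.103 ]))]
jar_mid [(array([326., 255.]), 0.84, array([0.6267, 0.0236, 0.0575]))]
rack_mid (array([ 0.538 ,  0.013 , -0.0031]), np.float64(0.9352495262160455)) (array([ 0.5371,  0.013 , -0.0024]), np.float64(0.9308398023994354))
t 3.25 F [ 0.1  0.6 -0. ] open 0.0917
1 rows [-0.0018, 0.0009, 0.0005] [-0.0008, -0.0004, 0.0012]
```

View pics/w1.png

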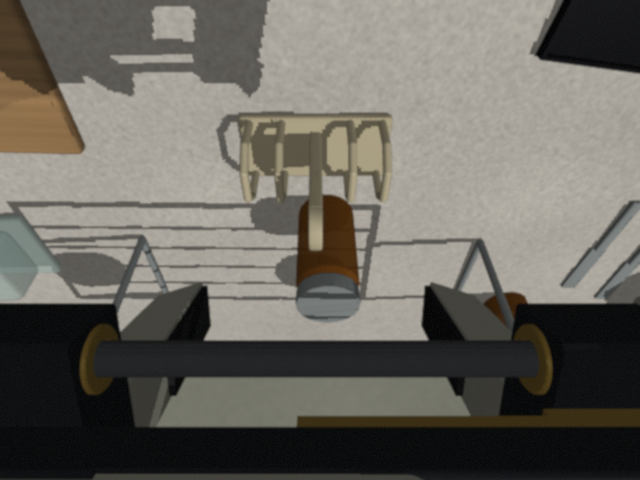

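The wrist view shows the rack centred at (316,160), its handle top at (316,245), and the jar lid behind it at (328,300). All of this agrees with the fits, so I'm going in for the grasp.

>>> carry_out:
  translation:
    - [-0.0007, -0.002, 0.035]
    - [0, 0, 0.035]
    - [0, 0, 0.035]
    - [0, 0, 0.025]
    - [0, 0, 0.017]
    - [0, 0, 0]
    - [0, 0, 0]
    - [0, 0, 0]
    - [0, 0, 0]
    - [0, 0, 0]
  turn:
    - [0, 0, 0]
    - [0, 0, 0]
    - [0, 0, 0]
    - [0, 0, 0]
    - [0, 0, 0]
    - [0, 0, 0]
    - [0, 0, 0]
    - [0, 0, 0]
    - [0, 0, 0]
    - [0, 0, 0]
  gripper: [-1, -1, -1, -1, -1, -1, 0.7, 0.7, 0.7, 0.7]
  squeeze: 30

```text
time: 4.25
tool_pos: [0.5444, 0.0108, 0.1247]
tool_rot: [2.651, -0.011, 1.577]
contact_force: [-0.9, -0.1, -0.3]
opening: 0.064
```

>>> carry_out:
  translation:
    - [0, 0, 0]
    - [0, 0, 0]
    - [0, 0, 0]
    - [0, 0, 0]
    - [0, 0, 0]
    - [0, 0, 0]
  turn:
    - [0, 0, 0]
    - [0, 0, 0]
    - [0, 0, 0]
    - [0, 0, 0]
    - [0, 0, 0]
    - [0, 0, 0]
  gripper: [1, 1, 1, 1, 1, 1]

```text
time: 4.85
tool_pos: [0.5445, 0.0107, 0.124]
tool_rot: [2.652, -0.011, 1.576]
contact_force: [-0.4, 1.8, 1.3]
opening: 0.0162
```

```bash
python3 - <<'E'
from plan import *
T,o=pose(); print(o['tool_pos'],o['tool_rot'],o['torque'])
P=T[:3,3]; A=R.from_matrix(T[:3,:3]); ya=-.13
# rack standing on counter now; tray center
off=P-np.array([.5375,.014,0]); 
c=R.from_euler('z',ya); tgt=np.array([.407,.2893,.003])+c.apply(off)
print('target',tgt)
go([(P+[-.015,0,.05],A,3),(tgt+[0,0,.045],c*A,9),(tgt+[0,0,.008],c*A,3)])
E
```

```text
[0.54454034 0.01070493 0.12398971] [ 2.6516214  -0.01133875  1.57644694] [0.41586603 0.24898294 0.22318515]
target [0.41355378 0.28512006 0.12698971]
t 4.85 F [-0.4  1.8  1.3] open 0.0162
3 rows [0.0002, 0.0034, -0.0171] [-0.0, 0.0, -0.0]
9 rows [0.0298, -0.013, -0.0063] [-0.0002, -0.0068, 0.0127]
3 rows [-0.0001, -0.0058, 0.0109] [-0.0, 0.0, 0.0]
```

>>> carry_out:
  translation:
    - [0, 0, 0]
    - [0, 0, 0]
  turn:
    - [0, 0, 0]
    - [0, 0, 0]
  gripper: [-1, -1]

```text
time: 5.05
tool_pos: [0.5445, 0.0107, 0.124]
tool_rot: [2.652, -0.011, 1.576]
contact_force: [0.6, 0.6, 0.0]
opening: 0.0282
```

```bash
cat > kin.py <<'E'
from plan import *
from scipy.optimize import least_squares
def fk(q,k):
    h,a,L2,L3,d6=k
    Rz=R.from_euler('z',q[0]); 
    A2=Rz*R.from_euler('y',q[1]); A3=A2*R.from_euler('y',q[2])
    A4=A3*R.from_euler('z',q[3]); A5=A4*R.from_euler('y',q[4]); A6=A5*R.from_euler('z',q[5])
    return np.array([0,0,h])+Rz.apply([a,0,0])+A2.apply([0,0,L2])+A3.apply([0,0,L3])+A6.apply([0,0,d6]),A6
E
python3 - <<'E'
from kin import *
np.set_printoptions(precision=4,suppress=True)
T,o=pose(); print(o['qpos'],o['qvel'],o['tool_pos'],o['tool_rot'])
S=[([1.192,.343,1.525,0,1.275,-.146],[.121,.510,.243],[-3.141,.002,1.338]),
([-0.1953,0.0169,2.1047,0.1945,0.5141,-1.907],[.4668,.0147,.2297],[2.6197,-.0002,1.5669]),
(o['qpos'],o['tool_pos'],o['tool_rot'])]
f=lambda k:np.concatenate([fk(q,k)[0]-p for q,p,_ in S])
s=least_squares(f,[.3,0,.4,.4,.25]); print(s.x,s.fun)
for q,p,r in S: print((fk(q,s.x)[1].inv()*R.from_euler('xyz',r)).as_rotvec())
E
```

```text
[-0.1736  0.3449  2.0475  0.3424  0.283  -2.054 ] [-0.0003  0.0009 -0.0003  0.0006 -0.0018 -0.0007] [0.5445 0.0107 0.124 ] [ 2.6516 -0.0113  1.5765]
[ 0.2462 -0.1582  0.6085  0.4643  0.4282] [ 0.0601 -0.055   0.0121 -0.0104 -0.0635  0.0108  0.0152 -0.0681 -0.0229]
[-0.001  -0.0006 -3.1416]
[-0.     -0.0001 -3.1416]
[ 0.      0.     -3.1416]
```

```bash
python3 - <<'E'
import re
s=open('kin.py').read()
s=s.replace("h,a,L2,L3,d6=k","h,b,L2,L3,d6,a,e=list(k)+[0]*(7-len(k))").replace("Rz.apply([a,0,0])","Rz.apply([a,b,0])").replace("A3.apply([0,0,L3])","A3.apply([e,0,L3])")
open('kin.py','w').write(s)
E
python3 - <<'E'
from kin import *
np.set_printoptions(precision=4,suppress=True)
T,o=pose()
S=[([1.192,.343,1.525,0,1.275,-.146],[.121,.5105,.2435],[-3.141,.002,1.338]),
([-0.1953,0.0169,2.1047,0.1945,0.5141,-1.907],[.4668,.0147,.2297],[2.6197,-.0002,1.5669]),
(o['qpos'],o['tool_pos'],o['tool_rot'])]
f=lambda k:np.concatenate([fk(q,k)[0]-p for q,p,_ in S])
for x0 in ([.3,.1,.4,.4,.25],[.3,.1,.4,.4,.25,0],[.3,.1,.4,.4,.25,0,0]):
    s=least_squares(f,x0); k=s.x; print(s.x,np.abs(s.fun).max())
# reach check
def ik(p,Rt,k,flip=0):
    g=lambda q:np.concatenate([(fk(q,k)[0]-p)*5,(fk(q,k)[1].inv()*Rt).as_rotvec()])
    b=None
    for q0 in ([0,.4,2,.1,.6,1],[0,.4,2,3.1,.6,-2],[0,.6,2.2,3.1,.6,1],[-.2,.4,2,.3,.4,-2]):
        r=least_squares(g,q0,bounds=([-2.53,-.77,.04,-1,.28,-3.11],[2.53,2.02,2.7,4.14,2.66,3.11]))
        if b is None or r.cost<b.cost:b=r
    return b
F=R.from_euler('z',np.pi)
for nm,p in dict(rack=(.5375,.014,.103),jar=(.6265,.024,.085),tray=(.407,.289,.106),board=(.466,-.29,.1)).items():
  for l in (0,10,15,20,25,30,35,40,50):
    A=rot(np.radians(l)); b=ik(np.array(p)+A.apply([0,0,.002]),A*F,k); print(nm,l,round(b.cost,6),b.x)
E
```

```text
[0.1679 0.0785 0.4855 0.3685 0.2676] 0.006186725123376258
[0.1568 0.0801 0.4589 0.3415 0.2427 0.037 ] 0.004020123168857734
[0.2216 0.0765 0.5045 0.3794 0.2995 0.0001 0.0447] 0.0001231983243983048
rack 0 0.0 [-0.1167  0.5209  1.6768  0.      0.9439 -1.6875]
rack 10 0.0 [-0.1292  0.4507  1.8247  0.035   0.6934 -1.725 ]
rack 15 0.0 [-0.1364  0.423   1.8979  0.0661  0.5622 -1.7585]
rack 20 0.0 [-0.1442  0.4014  1.9703  0.119   0.4268 -1.8149]
rack 25 0.0 [-0.1527  0.387   2.0417  0.2282  0.2881 -1.9286]
rack 30 0.002616 [-0.1782  0.3775  2.054   0.3975  0.28   -2.1155]
rack 35 0.005307 [-0.2261  0.4139  2.2589  2.4074  0.28    2.1116]
rack 40 0.000331 [-0.1923  0.4114  2.266   2.6403  0.28    1.9103]
rack 50 0.0 [-0.2042  0.4764  2.3666  2.8554  0.5827  1.6794]
jar 0 0.0 [-0.084   0.6816  1.4212  0.      1.0389 -1.6548]
jar 10 0.0 [-0.0916  0.608   1.5862  0.0227  0.7737 -1.6773]
jar 15 0.0 [-0.0959  0.5788  1.6658  0.0417  0.6368 -1.6969]
jar 20 0.0 [-0.1004  0.5555  1.7431  0.072   0.4966 -1.7285]
jar 25 0.0 [-0.1053  0.5389  1.818   0.1287  0.3532 -1.7871]
jar 30 0.000805 [-0.1137  0.
[... 655 characters left out ...]
924 -0.0223]
tray 40 0.005209 [0.6643 0.4199 2.2935 4.14   0.4297 1.1242]
tray 50 0.000528 [0.7702 0.4932 2.313  4.14   0.664  1.2282]
board 0 0.0 [-0.6965  0.5419  1.6475 -0.      0.9523 -2.2673]
board 10 0.0 [-0.7625  0.4842  1.7737  0.1742  0.7645 -2.4519]
board 15 0.0 [-0.7989  0.4631  1.8351  0.2991  0.6807 -2.5876]
board 20 0.0 [-0.8374  0.4482  1.895   0.4597  0.6098 -2.7627]
board 25 0.0 [-0.8777  0.4402  1.953   0.6601  0.5588 -2.9819]
board 30 0.0 [-0.9194  0.44    2.0087  0.8933  0.5356  3.0448]
board 35 0.0 [-0.962   0.4485  2.0615  1.1352  0.5457  2.7744]
board 40 0.0 [-1.0049  0.4662  2.1108  1.3554  0.5889  2.5204]
board 50 0.0 [-1.0886  0.5314  2.1965  1.6691  0.7505  2.1202]
```

```bash
cat >> kin.py <<'E'
k=[0.2216,0.0765,0.5045,0.3794,0.2995,0.0001,0.0447]
F=R.from_euler('z',np.pi)
def ik(p,Rt):
    q0=robot.observe()['qpos']
    g=lambda q:np.concatenate([(fk(q,k)[0]-p)*5,(fk(q,k)[1].inv()*Rt*F).as_rotvec()])
    r=least_squares(g,q0,bounds=([-2.53,-.77,.04,-1,.28,-3.11],[2.53,2.02,2.7,4.14,2.66,3.11]))
    print('ik cost %.6f'%r.cost,np.round(r.x,3)); return r.x
E
python3 - <<'E'
from kin import *
T,o=pose(); A=rot(np.radians(12)); z=A.apply([0,0,1])
G=np.array([.5375,.014,.103])
B=T[:3,:3]@[0,0,-.07]+T[:3,3]
go([(B,R.from_matrix(T[:3,:3]),2),(G-z*.12,A,4)])
E
```

```text
t 5.05 F [0.6 0.6 0. ] open 0.0282
2 rows [-0.0, -0.0, -0.035] [0.0, -0.0, -0.0]
4 rows [0.0011, 0.0035, -0.0079] [0.0701, -0.0032, 0.0004]
```

>>> carry_out:
  translation:
    - [0, 0, 0]
    - [0, 0, 0]
    - [0, 0, -0.035]
    - [0, 0, -0.035]
    - [0.0011, 0.0035, -0.0079]
    - [0.0011, 0.0035, -0.0079]
    - [0.0011, 0.0035, -0.0079]
    - [0.0011, 0.0035, -0.0079]
    - [0, 0, 0]
    - [0, 0, 0]
  turn:
    - [0, 0, 0]
    - [0, 0, 0]
    - [0, 0, 0]
    - [0, 0, 0]
    - [0.0701, -0.0032, 0.0004]
    - [0.0701, -0.0032, 0.0004]
    - [0.0701, -0.0032, 0.0004]
    - [0.0701, -0.0032, 0.0004]
    - [0, 0, 0]
    - [0, 0, 0]
  gripper: [-1, -1, -1, -1, -1, -1, -1, -1, -1, -1]

```text
time: 6.05
tool_pos: [0.5125, 0.0141, 0.2196]
tool_rot: [2.931, -0.0, 1.571]
contact_force: [-0.8, 0.5, 0.1]
opening: 0.0921
```

```bash
python3 - <<'E'
from fit import *
from kin import *
np.set_printoptions(precision=4,suppress=True)
p=read_camera('wrist'); save(p,'w2.png')
v=(.5375,.014,0)
r=reg(p,'rack_mid',proj(p,[v[0],v[1],.05])[0]); print(fit([(p,r)],'rack_mid',v), fit([(p,r)],'rack_mid',(v[0],v[1],-.03)))
t=read_camera('top'); r=reg(t,'rack_mid',proj(t,[v[0],v[1],.05])[0]); print('top',fit([(t,r)],'rack_mid',v))
A=rot(np.radians(12)); z=A.apply([0,0,1]); G=np.array([.5375,.014,.103])+z*.002
ik(G,A)
T,o=pose();print(o['tool_pos'],o['tool_rot'])
go([(G,A,4)])
E
```

```text
(array([ 0.5378,  0.0134, -0.0059]), np.float64(0.9356034283066945)) (array([ 0.5378,  0.013 , -0.0098]), np.float64(0.9333641476003389))
top (array([0.5375, 0.014 , 0.    ]), np.float64(0.0))
ik cost 0.000000 [-0.132  0.439  1.854  0.046  0.642 -1.737]
[0.5119 0.014  0.2196] [ 2.9327 -0.0001  1.5705]
t 6.25 F [0.2 0.3 0.1] open 0.0915
4 rows [0.0, 0.0002, 0.0303] [-0.0001, -0.0, -0.0001]
```

>>> carry_out:
  translation:
    - [-0.0005, 0.0002, 0.036]
    - [0, 0.0002, 0.036]
    - [0, 0.0002, 0.03]
    - [0, 0.0002, 0.019]
    - [0, 0, 0]
    - [0, 0, 0]
    - [0, 0, 0]
    - [0, 0, 0]
    - [0, 0, 0]
    - [0, 0, 0]
  turn:
    - [0, 0, 0]
    - [0, 0, 0]
    - [0, 0, 0]
    - [0, 0, 0]
    - [0, 0, 0]
    - [0, 0, 0]
    - [0, 0, 0]
    - [0, 0, 0]
    - [0, 0, 0]
    - [0, 0, 0]
  gripper: [-1, -1, -1, -1, 0.6, 0.6, 0.6, 0.6, 0.6, 0.6]

```text
time: 7.25
tool_pos: [0.5389, 0.0134, 0.1027]
tool_rot: [2.931, 0.0, 1.571]
contact_force: [-0.3, -0.3, 0.6]
opening: 0.0484
```

>>> carry_out:
  translation:
    - [0, 0, 0]
    - [0, 0, 0]
    - [0, 0, 0]
    - [0, 0, 0]
    - [0, 0, 0]
    - [0, 0, 0]
    - [0, 0, 0]
    - [0, 0, 0]
  turn:
    - [0, 0, 0]
    - [0, 0, 0]
    - [0, 0, 0]
    - [0, 0, 0]
    - [0, 0, 0]
    - [0, 0, 0]
    - [0, 0, 0]
    - [0, 0, 0]
  gripper: [1, 1, 1, 1, 1, 1, 1, 1]

```text
time: 8.05
tool_pos: [0.5384, 0.0135, 0.1018]
tool_rot: [2.933, 0.0, 1.571]
contact_force: [0.1, 0.6, -1.4]
opening: 0.01
```

```bash
python3 - <<'E'
from kin import *
np.set_printoptions(precision=4,suppress=True)
T,o=pose(); print(o['tool_pos'],o['tool_rot'],o['torque'])
P=T[:3,3]; A=R.from_matrix(T[:3,:3]); c=R.from_euler('z',-.127)
off=P-np.array([.5377,.0135,0]); tgt=np.array([.407,.2893,.003])+c.apply(off)
print('target',tgt); ik(tgt,c*A)
go([(P+[-.02,0,.06],A,3),(tgt+[0,0,.05],c*A,9),(tgt+[0,0,.005],c*A,3)])
E
```

```text
[0.5384 0.0135 0.1018] [2.9327 0.     1.5706] [0.1252 0.2237 0.0515]
target [0.4077 0.2892 0.1048]
ik cost 0.000000 [ 0.541  0.404  1.902 -0.206  0.681 -0.753]
t 8.05 F [ 0.1  0.6 -1.4] open 0.01
3 rows [-0.0, -0.0024, -0.0209] [-0.0, -0.0, 0.0]
9 rows [0.0299, -0.0139, -0.0021] [0.0, -0.0029, 0.0138]
3 rows [0.0, -0.0031, 0.0147] [0.0, -0.0, 0.0]
```

>>> carry_out:
  translation:
    - [0, 0, 0]
    - [0, 0, 0]
    - [0, 0, -0.01]
    - [0, -0.003, -0.02]
    - [0, -0.0035, -0.03]
    - [0.015, -0.007, -0.001]
    - [0.03, -0.014, -0.002]
    - [0.03, -0.014, -0.002]
    - [0.03, -0.014, -0.002]
    - [0.03, -0.014, -0.002]
  turn:
    - [0, 0, 0]
    - [0, 0, 0]
    - [0, 0, 0]
    - [0, 0, 0]
    - [0, 0, 0]
    - [0, -0.0015, 0.007]
    - [0, -0.0029, 0.0138]
    - [0, -0.0029, 0.0138]
    - [0, -0.0029, 0.0138]
    - [0, -0.0029, 0.0138]
  gripper: [1, 1, 1, 1, 1, 1, 1, 1, 1, 1]

```text
time: 9.05
tool_pos: [0.4591, 0.1509, 0.1559]
tool_rot: [2.931, -0.0, 1.506]
contact_force: [1.4, 0.6, -2.9]
opening: 0.0097
```

```bash
python3 - <<'E'
from kin import *
T,o=pose(); print(o['tool_pos'],o['tool_rot'],o['torque'])
c=R.from_euler('z',-.127); A=c*R.from_euler('xyz',[2.9327,0,1.5706]); tgt=np.array([.4077,.2892,.1048])
go([(tgt+[0,0,.05],A,5),(tgt+[0,0,.005],A,3)])
E
```

```text
[0.45908936 0.15094219 0.15585533] [ 2.93109812e+00 -2.06379894e-04  1.50585274e+00] [ 0.04756863  0.20387117 -0.0059081 ]
t 9.05 F [ 1.4  0.6 -2.9] open 0.0097
5 rows [0.0266, -0.0125, -0.0024] [0.0003, -0.0026, 0.0122]
3 rows [-0.0, -0.0031, 0.0147] [0.0, 0.0, 0.0]
```

>>> carry_out:
  translation:
    - [0.025, -0.0125, -0.0024]
    - [0.025, -0.0125, -0.0024]
    - [0.025, -0.0125, -0.0024]
    - [0.025, -0.0125, -0.0024]
    - [0.015, -0.007, -0.0014]
    - [0, 0, 0]
    - [0, 0, 0]
  turn:
    - [0, -0.0026, 0.0122]
    - [0, -0.0026, 0.0122]
    - [0, -0.0026, 0.0122]
    - [0, -0.0026, 0.0122]
    - [0, -0.0016, 0.007]
    - [0, 0, 0]
    - [0, 0, 0]
  gripper: [1, 1, 1, 1, 1, 1, 1]

```text
time: 9.75
tool_pos: [0.4118, 0.2695, 0.1544]
tool_rot: [2.932, 0.0, 1.451]
contact_force: [0.1, 0.3, -3.0]
opening: 0.0101
```

```bash
python3 - <<'E'
from kin import *
T,o=pose(); print(o['tool_pos'],o['tool_rot'],o['torque'])
c=R.from_euler('z',-.127); A=c*R.from_euler('xyz',[2.9327,0,1.5706]); tgt=np.array([.4077,.2892,.1048])
go([(tgt+[0,0,.02],A,2),(tgt+[0,0,.002],A,2),(tgt+[0,0,-.003],A,3)])
E
```

```text
[0.41180051 0.26952319 0.15439369] [2.93158166e+00 2.18667851e-04 1.45111733e+00] [ 0.01924726  0.25614918 -0.01936094]
t 9.75 F [ 0.1  0.3 -3. ] open 0.0101
2 rows [0.0095, -0.0062, 0.0138] [0.0006, -0.0007, 0.0037]
2 rows [0.0, -0.0019, 0.0088] [-0.0, 0.0, 0.0]
3 rows [-0.0, -0.0003, 0.0016] [0.0, 0.0, 0.0]
```

>>> carry_out:
  translation:
    - [0.0095, -0.0062, 0.0138]
    - [0.0095, -0.0062, 0.0138]
    - [0, -0.002, 0.0088]
    - [0, -0.0018, 0.006]
    - [0, 0, 0.0015]
    - [0, 0, 0.0015]
    - [0, 0, 0]
  turn:
    - [0.0006, -0.0007, 0.0037]
    - [0.0006, -0.0007, 0.0037]
    - [0, 0, 0]
    - [0, 0, 0]
    - [0, 0, 0]
    - [0, 0, 0]
    - [0, 0, 0]
  gripper: [1, 1, 1, 1, 1, 1, 1]

```text
time: 10.45
tool_pos: [0.4082, 0.289, 0.1065]
tool_rot: [2.933, -0.0, 1.442]
contact_force: [-0.8, -0.3, -2.6]
opening: 0.0099
```

>>> carry_out:
  translation:
    - [0, 0, 0.001]
    - [0, 0, 0.001]
    - [0, 0, 0.001]
    - [0, 0, 0]
  turn:
    - [0, 0, 0]
    - [0, 0, 0]
    - [0, 0, 0]
    - [0, 0, 0]
  gripper: [1, 1, 1, 1]

```text
time: 10.85
tool_pos: [0.4085, 0.2893, 0.1048]
tool_rot: [2.932, -0.001, 1.443]
contact_force: [-5.5, -2.1, 12.3]
opening: 0.0102
```

>>> carry_out:
  translation:
    - [0, 0, -0.0007]
    - [0, 0, 0]
    - [0, 0, 0]
    - [0, 0, 0]
    - [0, 0, -0.01]
    - [0, 0, -0.03]
    - [0, 0, -0.04]
    - [0, 0, -0.04]
    - [0, 0, 0]
  turn:
    - [0, 0, 0]
    - [0, 0, 0]
    - [0, 0, 0]
    - [0, 0, 0]
    - [0, 0, 0]
    - [0, 0, 0]
    - [0, 0, 0]
    - [0, 0, 0]
    - [0, 0, 0]
  gripper: [1, -1, -1, -1, -1, -1, -1, -1, -1]

```text
time: 11.75
tool_pos: [0.3851, 0.294, 0.2272]
tool_rot: [2.925, -0.007, 1.443]
contact_force: [0.1, -0.1, -0.1]
opening: 0.0691
```

```bash
python3 - <<'E'
from fit import *
from kin import *
np.set_printoptions(precision=4,suppress=True)
p=read_camera('wrist'); v=(.407,.289,-.127)
r=reg(p,'rack_mid',proj(p,[v[0],v[1],.05])[0]); print('rack',fit([(p,r)],'rack_mid',v,.003))
t=read_camera('scene'); save(t,'s2.png')
A=rot(np.radians(26)); z=A.apply([0,0,1])
J=np.array([.6265,.0243,.085])+z*.002
ik(J,A); ik(J-z*.15,A)
T,o=pose();print(o['tool_pos'],o['tool_rot'])
go([(J-z*.17,A)])
E
```

```text
rack (array([ 0.4076,  0.2884, -0.136 ]), np.float64(0.9146150227379646))
ik cost 0.000000 [-0.106  0.536  1.833  0.146  0.324 -1.804]
ik cost 0.000000 [-0.122  0.231  1.853  0.094  0.608 -1.757]
[0.3834 0.2922 0.2213] [ 2.9332 -0.      1.4426]
t 11.9 F [-0.9  0.  -0.2] open 0.0814
8 rows [-0.0319, 0.023, 0.0055] [-0.0306, 0.0052, -0.0152]
```

View pics/s2.png

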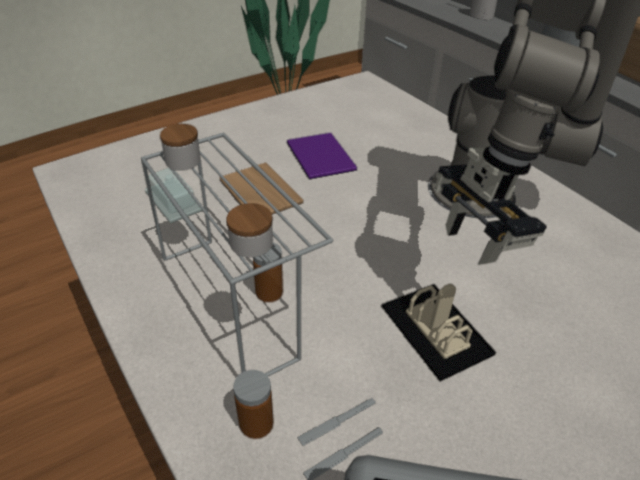

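The rack now stands on the tray at (440,325) and the shelf is untouched. Next I'll approach the jar with the tool leaning 26°.

```bash
python3 - <<'E'
from kin import *
A=rot(np.radians(26)); go([([.51,.0243,.23],A,8)])
E
```

```text
t 11.9 F [-0.9  0.  -0.2] open 0.0814
8 rows [-0.0323, 0.0177, 0.0046] [-0.0306, 0.0052, -0.0152]
```

>>> carry_out:
  translation:
    - [-0.0323, 0.0177, 0.0046]
    - [-0.0323, 0.0177, 0.0046]
    - [-0.0323, 0.0177, 0.0046]
    - [-0.0323, 0.0177, 0.0046]
    - [-0.0323, 0.0177, 0.0046]
    - [-0.0323, 0.0177, 0.0046]
    - [-0.0323, 0.0177, 0.0046]
    - [-0.0323, 0.0177, 0.0046]
    - [0, 0, 0]
    - [0, 0, 0]
  turn:
    - [-0.0306, 0.0052, -0.0152]
    - [-0.0306, 0.0052, -0.0152]
    - [-0.0306, 0.0052, -0.0152]
    - [-0.0306, 0.0052, -0.0152]
    - [-0.0306, 0.0052, -0.0152]
    - [-0.0306, 0.0052, -0.0152]
    - [-0.0306, 0.0052, -0.0152]
    - [-0.0306, 0.0052, -0.0152]
    - [0, 0, 0]
    - [0, 0, 0]
  gripper: [-1, -1, -1, -1, -1, -1, -1, -1, -1, -1]

```text
time: 12.9
tool_pos: [0.5095, 0.0234, 0.228]
tool_rot: [2.692, -0.001, 1.568]
contact_force: [0.0, -0.1, 0.3]
opening: 0.0919
```

```bash
python3 - <<'E'
from fit import *
from kin import *
np.set_printoptions(precision=4,suppress=True)
p=read_camera('wrist'); save(p,'w3.png'); v=(.6265,.0243,0)
r=reg(p,'jar_mid',proj(p,[v[0],v[1],.05])[0]); print('jar',fit([(p,r)],'jar_mid',v))
t=read_camera('top'); rt=reg(t,'jar_mid',proj(t,[v[0],v[1],.05])[0]); print('jar top',fit([(t,rt)],'jar_mid',v))
print([(q['pixel'],q['score'],atz(p,q['pixel'],.0575)) for q in nets.tip_of(p,'jar_mid')])
T,o=pose();print(o['tool_pos'],o['tool_rot'],o['opening'])
A=rot(np.radians(26)); z=A.apply([0,0,1]); J=np.array([.6265,.0243,.085])+z*.002
go([(J-z*.11,A,3),(J,A,4)])
E
```

```text
jar (array([0.6261, 0.0238, 0.0681]), np.float64(0.9743220542356611))
jar top (array([0.6252, 0.0243, 0.0217]), np.float64(0.9550438596491229))
[([318.0, 241.0], 0.82, array([0.6253, 0.0246, 0.0575]))]
[0.5098 0.0254 0.2293] [ 2.6889 -0.0001  1.5724] 0.09174926809586365
t 13.15 F [-0.2  0.2 -0.2] open 0.0917
3 rows [-0.0004, 0.0139, 0.0243] [-0.0004, -0.0002, 0.0005]
4 rows [0.0, 0.0, 0.0275] [-0.0, 0.0, 0.0]
```

View pics/w3.png

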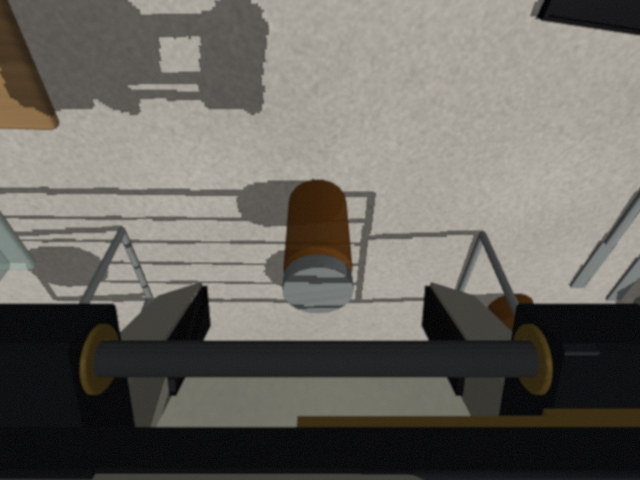

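The jar is clear in front and centred at column 318. Now the slide in.

>>> carry_out:
  translation:
    - [-0.0004, 0.0137, 0.0243]
    - [-0.0004, 0.0137, 0.0243]
    - [-0.0004, 0.0137, 0.0243]
    - [0, 0, 0.0275]
    - [0, 0, 0.0275]
    - [0, 0, 0.0275]
    - [0, 0, 0.019]
    - [0, 0, 0]
    - [0, 0, 0]
  turn:
    - [0, 0, 0]
    - [0, 0, 0]
    - [0, 0, 0]
    - [0, 0, 0]
    - [0, 0, 0]
    - [0, 0, 0]
    - [0, 0, 0]
    - [0, 0, 0]
    - [0, 0, 0]
  gripper: [-1, -1, -1, -1, -1, -1, -1, -1, -1]

```text
time: 14.05
tool_pos: [0.6233, 0.0238, 0.0909]
tool_rot: [2.689, 0.0, 1.572]
contact_force: [-0.5, 0.0, 0.2]
opening: 0.0919
```

```bash
python3 - <<'E'
from kin import *
np.set_printoptions(precision=4,suppress=True)
A=rot(np.radians(26)); z=A.apply([0,0,1]); J=np.array([.626,.0243,.085])+z*.002
T,o=pose();print(J,o['tool_pos'],o['tool_rot'])
p=read_camera('scene'); save(p,'s3.png')
cv2.imwrite('pics/s3c.png',cv2.resize(p['img'][100:340,140:460,::-1],(800,600)))
go([(J,A,2)])
E
```

```text
[0.6269 0.0243 0.0832] [0.6233 0.0238 0.0909] [2.6888 0.     1.5719]
t 14.1 F [ 0.2 -0.4  0.6] open 0.0923
2 rows [0.0004, -0.0004, 0.0045] [0.0002, -0.0001, 0.0004]
```

View pics/s3c.png

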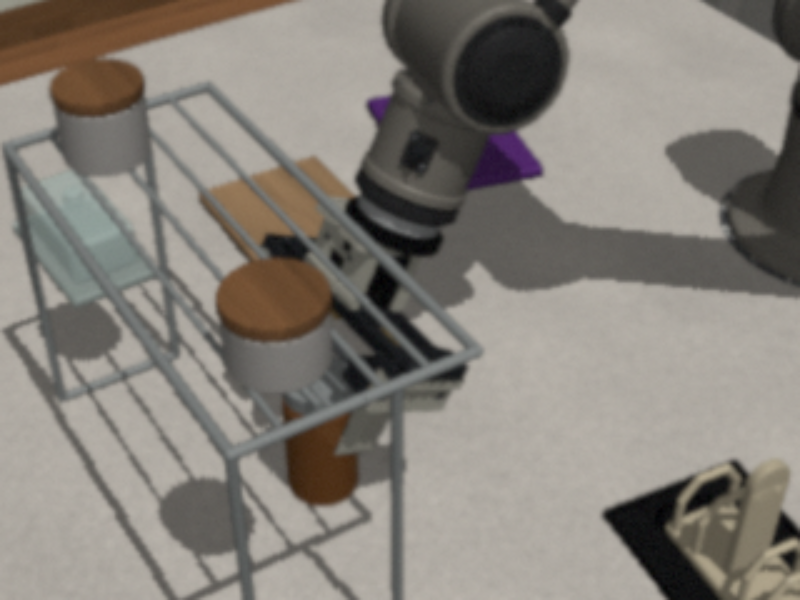

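The fingers straddle the jar (crop ~ (320,440)), the wrist is clear of the front bar, and there is no contact force. I'll go the last few millimetres and close.

>>> carry_out:
  translation:
    - [0.0004, -0.0004, 0.0045]
    - [0, 0, 0.0035]
    - [0, 0, 0]
    - [0, 0, 0]
    - [0, 0, 0]
    - [0, 0, 0]
    - [0, 0, 0]
    - [0, 0, 0]
    - [0, 0, 0]
    - [0, 0, 0]
  turn:
    - [0, 0, 0]
    - [0, 0, 0]
    - [0, 0, 0]
    - [0, 0, 0]
    - [0, 0, 0]
    - [0, 0, 0]
    - [0, 0, 0]
    - [0, 0, 0]
    - [0, 0, 0]
    - [0, 0, 0]
  gripper: [-1, -1, 1, 1, 1, 1, 1, 1, 1, 1]
  squeeze: 30

```text
time: 15.1
tool_pos: [0.6268, 0.0234, 0.0837]
tool_rot: [2.688, 0.0, 1.571]
contact_force: [-0.2, 0.6, 0.5]
opening: 0.0567
```

```bash
python3 - <<'E'
from kin import *
np.set_printoptions(precision=4,suppress=True)
T,o=pose(); P=T[:3,3]; A=R.from_matrix(T[:3,:3]); print(P,o['tool_rot'],o['torque'])
go([(P+[-.012,0,.012],A,3),(P+[-.20,0,.06],A,5)])
E
```

```text
[0.6268 0.0234 0.0837] [2.6878 0.0002 1.5708] [0.0194 0.2237 0.0485]
t 15.1 F [-0.2  0.6  0.5] open 0.0567
3 rows [-0.0, -0.0018, -0.0053] [0.0, 0.0, -0.0]
5 rows [-0.0, -0.0296, -0.0251] [-0.0, 0.0, -0.0]
```

>>> carry_out:
  translation:
    - [0, 0, 0]
    - [0, -0.0018, -0.005]
    - [0, -0.0018, -0.005]
    - [0, -0.01, -0.01]
    - [0, -0.03, -0.025]
    - [0, -0.03, -0.025]
    - [0, -0.03, -0.025]
    - [0, 0, 0]
    - [0, 0, 0]
  turn:
    - [0, 0, 0]
    - [0, 0, 0]
    - [0, 0, 0]
    - [0, 0, 0]
    - [0, 0, 0]
    - [0, 0, 0]
    - [0, 0, 0]
    - [0, 0, 0]
    - [0, 0, 0]
  gripper: [1, 1, 1, 1, 1, 1, 1, 1, 1]

```text
time: 16.0
tool_pos: [0.4917, 0.0233, 0.1249]
tool_rot: [2.688, 0.0, 1.571]
contact_force: [1.2, 0.2, -2.9]
opening: 0.0571
```

```bash
python3 - <<'E'
from kin import *
np.set_printoptions(precision=4,suppress=True)
T,o=pose(); P=T[:3,3]; A=R.from_matrix(T[:3,:3]); print(P,o['tool_rot'],o['torque'])
c=R.from_euler('z',-.5); B=c*rot(np.radians(26)); t=np.array([.466,-.29,.0977])
ik(t,B)
go([(t+[0,0,.035],B,9),(t+[0,0,.004],B,3)])
E
```

```text
[0.4917 0.0233 0.1249] [2.6882 0.     1.5705] [0.0109 0.4074 0.0033]
ik cost 0.000000 [-0.759  0.406  2.032  0.409  0.286 -2.199]
t 16.0 F [ 1.2  0.2 -2.9] open 0.0571
9 rows [-0.0349, 0.0048, 0.0014] [-0.0, -0.0243, 0.0499]
3 rows [-0.0, -0.0045, 0.0093] [-0.0, 0.0, -0.0]
```

```bash
python3 - <<'E'
from kin import *
t=np.array([.466,-.29,.0977])
for y in (-.1,-.2):
    B=R.from_euler('z',y)*rot(np.radians(26)); ik(t,B); ik(t+[0,0,.04],B); go([(t+[0,0,.035],B,9)])
E
```

```text
ik cost 0.000000 [-0.867  0.429  1.987  0.701  0.491 -2.925]
ik cost 0.000000 [-0.867  0.357  1.948  0.589  0.58  -2.794]
t 16.0 F [ 1.2  0.2 -2.9] open 0.0571
9 rows [-0.0349, -0.0008, -0.0013] [-0.0, -0.0049, 0.01]
ik cost 0.000000 [-0.843  0.42   2.005  0.679  0.432 -2.796]
ik cost 0.000000 [-0.843  0.347  1.965  0.553  0.525 -2.654]
t 16.0 F [ 1.2  0.2 -2.9] open 0.0571
9 rows [-0.035, 0.0006, -0.0007] [-0.0, -0.0097, 0.02]
```

>>> carry_out:
  translation:
    - [-0.02, 0.0003, -0.0004]
    - [-0.035, 0.0006, -0.0007]
    - [-0.035, 0.0006, -0.0007]
    - [-0.035, 0.0006, -0.0007]
    - [-0.035, 0.0006, -0.0007]
    - [-0.035, 0.0006, -0.0007]
    - [-0.035, 0.0006, -0.0007]
    - [-0.035, 0.0006, -0.0007]
    - [-0.035, 0.0006, -0.0007]
    - [-0.015, 0.0003, -0.0004]
  turn:
    - [0, -0.0055, 0.0115]
    - [0, -0.0097, 0.02]
    - [0, -0.0097, 0.02]
    - [0, -0.0097, 0.02]
    - [0, -0.0097, 0.02]
    - [0, -0.0097, 0.02]
    - [0, -0.0097, 0.02]
    - [0, -0.0097, 0.02]
    - [0, -0.0097, 0.02]
    - [0, -0.0042, 0.0085]
  gripper: [1, 1, 1, 1, 1, 1, 1, 1, 1, 1]

```text
time: 17.0
tool_pos: [0.4664, -0.294, 0.1326]
tool_rot: [2.688, 0.002, 1.367]
contact_force: [-0.6, 0.7, -4.3]
opening: 0.0572
```

>>> carry_out:
  translation:
    - [0, 0, 0]
    - [0, 0, 0]
  turn:
    - [0, 0, 0]
    - [0, 0, 0]
  gripper: [1, 1]

```text
time: 17.2
tool_pos: [0.466, -0.2895, 0.1318]
tool_rot: [2.69, -0.001, 1.371]
contact_force: [-1.0, 0.0, -3.3]
opening: 0.0571
```

```bash
python3 - <<'E'
from kin import *
T,o=pose(); print(o['tool_pos'],o['tool_rot'])
t=np.array([.466,-.29,.0977])
B=R.from_euler('z',-.2)*rot(np.radians(26)); go([(t+[0,0,.006],B,4),(t,B,3)])
E
```

```text
[ 0.46604614 -0.28947697  0.13180707] [ 2.69021449e+00 -1.39623992e-03  1.37100630e+00]
t 17.2 F [-1.   0.  -3.3] open 0.0571
4 rows [-0.0001, -0.0031, 0.0063] [-0.0006, -0.0003, -0.0001]
3 rows [-0.0, -0.0009, 0.0018] [0.0, -0.0, 0.0]
```

>>> carry_out:
  translation:
    - [0, -0.0031, 0.0063]
    - [0, -0.0031, 0.0063]
    - [0, -0.0031, 0.0063]
    - [0, -0.0031, 0.0063]
    - [0, -0.0009, 0.0018]
    - [0, -0.0007, 0.0014]
    - [0, -0.0004, 0.0009]
    - [0, 0, 0]
  turn:
    - [-0.0006, -0.0003, 0]
    - [-0.0006, -0.0003, 0]
    - [-0.0006, -0.0003, 0]
    - [-0.0006, -0.0003, 0]
    - [0, 0, 0]
    - [0, 0, 0]
    - [0, 0, 0]
    - [0, 0, 0]
  gripper: [1, 1, 1, 1, 1, 1, 1, 1]

```text
time: 18.0
tool_pos: [0.4661, -0.2902, 0.0998]
tool_rot: [2.687, 0.001, 1.37]
contact_force: [-0.1, 0.9, -3.3]
opening: 0.0568
```

>>> carry_out:
  translation:
    - [0, -0.0004, 0.0008]
    - [0, -0.0004, 0.0008]
    - [0, -0.0004, 0.0008]
    - [0, 0, 0]
  turn:
    - [0, 0, 0]
    - [0, 0, 0]
    - [0, 0, 0]
    - [0, 0, 0]
  gripper: [1, 1, 1, 1]

```text
time: 18.4
tool_pos: [0.4663, -0.2902, 0.0976]
tool_rot: [2.686, 0.001, 1.37]
contact_force: [-1.2, 1.5, 2.8]
opening: 0.0571
```

>>> carry_out:
  translation:
    - [0, 0, 0]
    - [0, 0, 0]
    - [0, 0, 0]
    - [0, 0, 0]
    - [0, 0, 0]
    - [0, 0, -0.01]
    - [0, 0, -0.03]
    - [0, 0, -0.045]
    - [0, 0, -0.045]
    - [0, 0, 0]
  turn:
    - [0, 0, 0]
    - [0, 0, 0]
    - [0, 0, 0]
    - [0, 0, 0]
    - [0, 0, 0]
    - [0, 0, 0]
    - [0, 0, 0]
    - [0, 0, 0]
    - [0, 0, 0]
    - [0, 0, 0]
  gripper: [-1, -1, -1, -1, -1, -1, -1, -1, -1, -1]

```text
time: 19.4
tool_pos: [0.4098, -0.2801, 0.2196]
tool_rot: [2.68, 0.008, 1.369]
contact_force: [0.9, -0.0, 0.5]
opening: 0.0922
```

```bash
python3 - <<'E'
from fit import *
from kin import *
np.set_printoptions(precision=4,suppress=True)
T,o=pose();print(o['tool_pos'],o['tool_rot'],o['qpos'])
p=read_camera('wrist'); save(p,'w4.png'); v=(.466,-.29,0)
r=reg(p,'jar_mid',proj(p,[v[0],v[1],.06])[0]); print('jar',fit([(p,r)],'jar_mid',v,.014))
c=R.from_euler('z',-.136); A0=R.from_euler('xyz',[2.9327,0,1.5706]); A=c*A0
off=np.array([.5384,.0135,.1018])-np.array([.5377,.0135,0])
tgt=np.array([.4076,.2888,.003])+c.apply(off); print(tgt)
pre=tgt-A.apply([0,0,.1])
go([((pre+T[:3,3])/2+[0.05,0,.06],R.from_euler('z',-.15)*rot(np.radians(18)),7),(pre,A,7),(tgt,A,4)])
E
```

```text
[ 0.4098 -0.2801  0.2196] [2.68   0.0078 1.3689] [-0.9383  0.131   1.9817  0.4593  0.7249 -2.6093]
jar (array([ 0.4654, -0.29  ,  0.0079]), np.float64(0.9843612721841504))
[0.4083 0.2887 0.1048]
t 19.5 F [ 0.2 -0.3 -0.4] open 0.0919
7 rows [0.041, 0.0015, -0.0081] [0.0204, 0.0032, -0.0066]
7 rows [0.0392, -0.0166, 0.0056] [0.015, 0.0005, -0.0019]
4 rows [0.0, 0.0, 0.025] [0.0, 0.0, -0.0]
```

View pics/w4.png

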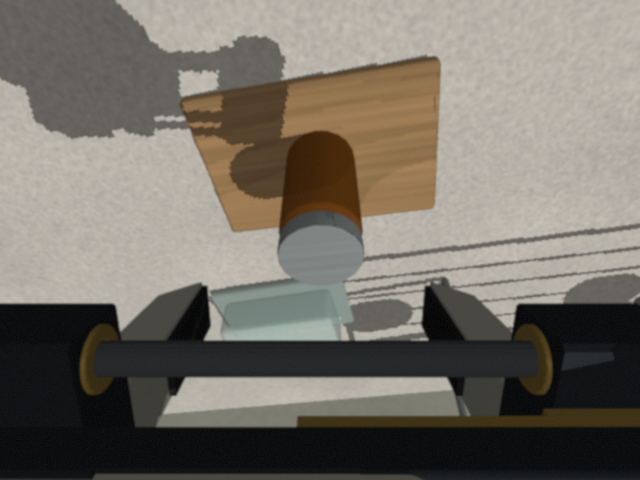

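The jar stands upright, wholly on the board (base at (320,160)). Back to the rack.

>>> carry_out:
  translation:
    - [0.041, 0.0015, -0.0081]
    - [0.041, 0.0015, -0.0081]
    - [0.041, 0.0015, -0.0081]
    - [0.041, 0.0015, -0.0081]
    - [0.041, 0.0015, -0.0081]
    - [0.041, 0.0015, -0.0081]
    - [0.041, 0.0015, -0.0081]
  turn:
    - [0.0204, 0.0032, -0.0066]
    - [0.0204, 0.0032, -0.0066]
    - [0.0204, 0.0032, -0.0066]
    - [0.0204, 0.0032, -0.0066]
    - [0.0204, 0.0032, -0.0066]
    - [0.0204, 0.0032, -0.0066]
    - [0.0204, 0.0032, -0.0066]
  gripper: [-1, -1, -1, -1, -1, -1, -1]

```text
time: 20.2
tool_pos: [0.4487, 0.0079, 0.2692]
tool_rot: [2.833, -0.002, 1.422]
contact_force: [1.2, 0.1, -0.0]
opening: 0.0917
```

>>> carry_out:
  translation:
    - [0.0392, -0.0166, 0.0056]
    - [0.0392, -0.0166, 0.0056]
    - [0.0392, -0.0166, 0.0056]
    - [0.0392, -0.0166, 0.0056]
    - [0.0392, -0.0166, 0.0056]
    - [0.0392, -0.0166, 0.0056]
    - [0.0392, -0.0166, 0.0056]
    - [0, 0, 0]
    - [0, 0, 0]
  turn:
    - [0.015, 0.0005, -0.0019]
    - [0.015, 0.0005, -0.0019]
    - [0.015, 0.0005, -0.0019]
    - [0.015, 0.0005, -0.0019]
    - [0.015, 0.0005, -0.0019]
    - [0.015, 0.0005, -0.0019]
    - [0.015, 0.0005, -0.0019]
    - [0, 0, 0]
    - [0, 0, 0]
  gripper: [-1, -1, -1, -1, -1, -1, -1, -1, -1]

```text
time: 21.1
tool_pos: [0.3868, 0.2927, 0.2007]
tool_rot: [2.937, -0.0, 1.438]
contact_force: [0.7, -0.3, 0.3]
opening: 0.0919
```

```bash
python3 - <<'E'
from fit import *
from kin import *
np.set_printoptions(precision=4,suppress=True)
T,o=pose();print(o['tool_pos'],o['tool_rot'])
p=read_camera('wrist'); save(p,'w5.png'); v=(.4076,.2888,-.13)
r=reg(p,'rack_mid',proj(p,[v[0],v[1],.06])[0]); f=fit([(p,r)],'rack_mid',v,.003); print('rack',f); 
c=R.from_euler('z',-.13); A=c*R.from_euler('xyz',[2.9327,0,1.5706])
tgt=np.array([.4079,.2887,.1045]); go([(tgt,A,4)])
E
```

```text
[0.3868 0.2927 0.2007] [ 2.9371 -0.      1.4379]
rack (array([ 0.4075,  0.2887, -0.1239]), np.float64(0.9372850495650414))
t 21.2 F [-0.3 -0.9 -0. ] open 0.0917
4 rows [-0.0, 0.0, 0.0248] [-0.0007, -0.0, -0.0015]
```

>>> carry_out:
  translation:
    - [-0.0001, 0.0001, 0.03]
    - [0, 0.0001, 0.03]
    - [0, 0, 0.025]
    - [0, 0, 0.0137]
    - [0, 0, 0]
    - [0, 0, 0]
    - [0, 0, 0]
    - [0, 0, 0]
    - [0, 0, 0]
    - [0, 0, 0]
  turn:
    - [-0.002, 0, -0.0025]
    - [-0.001, 0, -0.0025]
    - [0, 0, 0]
    - [0, 0, 0]
    - [0, 0, 0]
    - [0, 0, 0]
    - [0, 0, 0]
    - [0, 0, 0]
    - [0, 0, 0]
    - [0, 0, 0]
  gripper: [-1, -1, -1, -1, 0.6, 0.6, 0.6, 0.6, 0.6, 0.6]

```text
time: 22.2
tool_pos: [0.4084, 0.2898, 0.1064]
tool_rot: [2.931, -0.002, 1.44]
contact_force: [-0.8, -0.3, -0.8]
opening: 0.0486
```

>>> carry_out:
  translation:
    - [0, 0, 0]
    - [0, 0, 0]
    - [0, 0, 0]
    - [0, 0, 0]
    - [0, 0, 0]
    - [0, 0, 0]
    - [0, 0, 0]
    - [0, 0, 0]
    - [0, 0, 0]
  turn:
    - [0, 0, 0]
    - [0, 0, 0]
    - [0, 0, 0]
    - [0, 0, 0]
    - [0, 0, 0]
    - [0, 0, 0]
    - [0, 0, 0]
    - [0, 0, 0]
    - [0, 0, 0]
  gripper: [1, 1, 1, 1, 1, 1, 1, 1, 1]

```text
time: 23.1
tool_pos: [0.4082, 0.2895, 0.1058]
tool_rot: [2.932, -0.001, 1.44]
contact_force: [-0.9, 0.6, -2.5]
opening: 0.0099
```

```bash
python3 - <<'E'
from kin import *
np.set_printoptions(precision=4,suppress=True)
T,o=pose(); P=T[:3,3]; A=R.from_matrix(T[:3,:3]); print(P,o['tool_rot'],o['torque'])
A0=R.from_euler('xyz',[2.9327,0,1.5706]); t=np.array([.5384,.0135,.1018])
go([(P+[0,0,.055],A,3),(t+[-.01,0,.05],A0,9),(t+[0,0,.004],A0,4)])
E
```

```text
[0.4082 0.2895 0.1058] [ 2.9318 -0.0014  1.44  ] [-0.0804  0.1477  0.0099]
t 23.1 F [-0.9  0.6 -2.5] open 0.0099
3 rows [0.0, 0.0038, -0.0179] [0.0, -0.0, 0.0]
9 rows [-0.0296, 0.015, 0.0042] [0.0001, 0.0029, -0.0142]
4 rows [0.0, 0.0001, 0.0118] [0.0, -0.0, -0.0]
```

>>> carry_out:
  translation:
    - [0, 0, 0]
    - [0, 0.0038, -0.012]
    - [0, 0.0038, -0.02]
    - [0, 0.0038, -0.022]
    - [-0.015, 0.0075, 0.002]
    - [-0.0296, 0.015, 0.0042]
    - [-0.0296, 0.015, 0.0042]
    - [-0.0296, 0.015, 0.0042]
    - [-0.0296, 0.015, 0.0042]
    - [-0.0296, 0.015, 0.0042]
  turn:
    - [0, 0, 0]
    - [0, 0, 0]
    - [0, 0, 0]
    - [0, 0, 0]
    - [0, 0.0014, -0.007]
    - [0, 0.0029, -0.0142]
    - [0, 0.0029, -0.0142]
    - [0, 0.0029, -0.0142]
    - [0, 0.0029, -0.0142]
    - [0, 0.0029, -0.0142]
  gripper: [1, 1, 1, 1, 1, 1, 1, 1, 1, 1]

```text
time: 24.1
tool_pos: [0.4773, 0.1177, 0.1554]
tool_rot: [2.932, -0.001, 1.52]
contact_force: [-0.1, 0.0, -2.3]
opening: 0.0097
```

>>> carry_out:
  translation:
    - [-0.0296, 0.015, 0.0042]
    - [-0.0296, 0.015, 0.0042]
    - [-0.0286, 0.0147, 0.0042]
    - [0, 0, 0]
    - [0, 0, 0]
  turn:
    - [0, 0.0029, -0.0142]
    - [0, 0.0029, -0.0142]
    - [0, 0.0029, -0.0142]
    - [0, 0, 0]
    - [0, 0, 0]
  gripper: [1, 1, 1, 1, 1]

```text
time: 24.6
tool_pos: [0.5199, 0.0291, 0.152]
tool_rot: [2.933, -0.001, 1.561]
contact_force: [-1.0, -0.3, -2.7]
opening: 0.0101
```

```bash
python3 - <<'E'
from kin import *
np.set_printoptions(precision=4,suppress=True)
T,o=pose(); print(T[:3,3],o['tool_rot'])
A0=R.from_euler('xyz',[2.9327,0,1.5706]); t=np.array([.5381,.0136,.1028])
go([(t+[0,0,.005],A0,4),(t,A0,4)])
E
```

```text
[0.5199 0.0291 0.152 ] [ 2.9329 -0.0009  1.5611]
t 24.6 F [-1.  -0.3 -2.7] open 0.0101
4 rows [-0.0038, 0.0022, 0.0118] [-0.0, 0.0003, -0.0024]
4 rows [-0.0, -0.0003, 0.0012] [0.0, -0.0, -0.0]
```

>>> carry_out:
  translation:
    - [-0.0055, 0.0022, 0.0118]
    - [-0.0055, 0.0022, 0.0118]
    - [-0.0043, 0.0022, 0.0118]
    - [0, 0.0022, 0.0095]
    - [0, 0, 0]
    - [0, 0, 0]
  turn:
    - [0, 0.0003, -0.0024]
    - [0, 0.0003, -0.0024]
    - [0, 0.0003, -0.0024]
    - [0, 0.0003, -0.0024]
    - [0, 0, 0]
    - [0, 0, 0]
  gripper: [1, 1, 1, 1, 1, 1]

```text
time: 25.2
tool_pos: [0.5381, 0.0144, 0.11]
tool_rot: [2.932, 0.0, 1.573]
contact_force: [0.1, -0.6, -1.8]
opening: 0.0095
```

```bash
python3 - <<'E'
from kin import *
np.set_printoptions(precision=4,suppress=True)
T,o=pose(); print(T[:3,3],o['tool_rot'])
A0=R.from_euler('xyz',[2.9327,0,1.5706]); t=np.array([.5381,.0136,.1028])
go([(t+[0,0,.001],A0,4)])
E
```

```text
[0.5381 0.0144 0.11  ] [2.9323 0.0001 1.573 ]
t 25.2 F [ 0.1 -0.6 -1.8] open 0.0095
4 rows [-0.0002, -0.0003, 0.0015] [0.0001, -0.0001, 0.0006]
```

>>> carry_out:
  translation:
    - [-0.0003, -0.0003, 0.0015]
    - [-0.0003, -0.0003, 0.0015]
    - [-0.0002, -0.0003, 0.0015]
    - [0, -0.0003, 0.0013]
    - [0, -0.0002, 0.0008]
    - [0, -0.0002, 0.0008]
    - [0, 0, 0]
  turn:
    - [0, 0, 0.0006]
    - [0, 0, 0.0006]
    - [0, 0, 0.0006]
    - [0, 0, 0]
    - [0, 0, 0]
    - [0, 0, 0]
    - [0, 0, 0]
  gripper: [1, 1, 1, 1, 1, 1, 1]

```text
time: 25.9
tool_pos: [0.5382, 0.0134, 0.1029]
tool_rot: [2.931, -0.0, 1.571]
contact_force: [-0.6, 0.0, -2.7]
opening: 0.0095
```

>>> carry_out:
  translation:
    - [0, -0.0002, 0.0006]
    - [0, -0.0002, 0.0006]
    - [0, 0, 0]
  turn:
    - [0, 0, 0]
    - [0, 0, 0]
    - [0, 0, 0]
  gripper: [1, 1, 1]

```text
time: 26.2
tool_pos: [0.5384, 0.0134, 0.1028]
tool_rot: [2.93, 0.0, 1.571]
contact_force: [-4.2, -0.5, 7.7]
opening: 0.0099
```

>>> carry_out:
  translation:
    - [0, 0, -0.0005]
    - [0, 0, 0]
    - [0, 0, 0]
    - [0, 0, 0]
    - [0, 0, 0]
    - [0, 0, -0.01]
    - [0, 0, -0.03]
    - [0, 0, -0.04]
    - [0, -0.02, -0.04]
    - [0, -0.02, -0.01]
  turn:
    - [0, 0, 0]
    - [0, 0, 0]
    - [0, 0, 0]
    - [0, 0, 0]
    - [0, 0, 0]
    - [0, 0, 0]
    - [0, 0, 0]
    - [0, 0, 0]
    - [0, 0, 0]
    - [0, 0, 0]
  gripper: [1, -1, -1, -1, -1, -1, -1, -1, -1, -1]

```text
time: 27.2
tool_pos: [0.4726, 0.0132, 0.2256]
tool_rot: [2.924, 0.001, 1.571]
contact_force: [-0.2, -0.8, -0.1]
opening: 0.077
```

>>> carry_out:
  translation:
    - [0, 0, 0]
    - [0, 0, 0]
  turn:
    - [0, 0, 0]
    - [0, 0, 0]
  gripper: [-1, -1]

```text
time: 27.4
tool_pos: [0.472, 0.0133, 0.2215]
tool_rot: [2.93, 0.0, 1.571]
contact_force: [0.4, 0.1, 0.1]
opening: 0.0903
```

```bash
python3 - <<'E'
from fit import *
from kin import *
np.set_printoptions(precision=4,suppress=True)
T,o=pose();print(o['tool_pos'],o['contact_force'],o['opening'])
p=read_camera('wrist'); v=(.5377,.0135,0)
for y in (0,-.03):
  r=reg(p,'rack_mid',proj(p,[v[0],v[1],.06])[0]); print('rack',fit([(p,r)],'rack_mid',(v[0],v[1],y)))
s=read_camera('scene'); save(s,'s6.png')
for n,z in dict(jar_mid=.0715,spreader1=0,butter_dish=0).items():
    print(n,[(round(q['score'],2),atz(s,q['pixel'],z)[:2]) for q in nets.tip_of(s,n)[:3]])
E
```

```text
[0.472  0.0133 0.2215] [0.3573 0.0772 0.0817] 0.09034419716655662
rack (array([0.5375, 0.0123, 0.0015]), np.float64(0.9469149769384736))
rack (array([0.5373, 0.0126, 0.0124]), np.float64(0.9402314734841941))
jar_mid [(0.82, array([0.8002, 0.2807])), (0.63, array([ 0.459 , -0.2942]))]
spreader1 [(0.97, array([0.6745, 0.3384])), (0.75, array([0.7026, 0.396 ]))]
butter_dish [(0.88, array([ 0.6706, -0.3664]))]
```

View pics/s6.png

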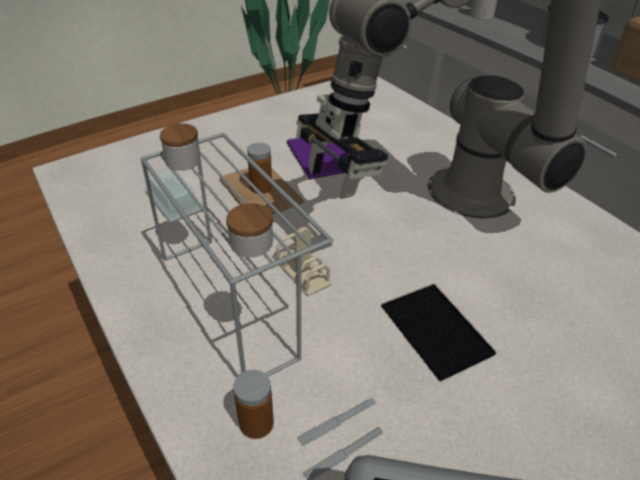

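The rack stands back in its place (302,262), the jar is on the board (260,170), and the spreaders, dish and shelf look unchanged. I'm handing in.

```bash
python3 -c "
from cell import robot
print(robot.hand_in())"
```

```text
the job is handed in; nothing more can be done
None
```

The job is done and handed in at about 28 s on the robot's clock. I moved the toast rack onto the crumb tray, then took the jam jar from under the shelf with a 26° lean and set it down on the wooden board. The rack then went back to its starting place.

**Last checks:**
- **Rack:** a wrist-camera fit puts it at (0.5375, 0.0123) m with a yaw of about 0.00 to 0.01 rad. It started at (0.5378, 0.0132) m and -0.005 rad, so it is within about 1 mm and 1°.
- **Jar:** upright and wholly on the board. The wrist fit just after release gave (0.465, -0.290) m. The final scene picture gave (0.459, -0.294) m, a disagreement of about 7 mm, but the jar is on the board either way.
- **Shelf, butter dish and spreaders:** the shelf looks the same in the final picture. The networks found the dish and spreaders within about 7 mm of where they started, which is within their error.
- **Force:** the largest wrist force I saw was about 14 N, when setting the rack down on the tray.

**One failure:** my first grasp on the rack, with a 30° lean, stopped short because a joint reached its limit. I opened the gripper, backed off and measured again: the rack had not visibly moved. The second grasp, at 12°, worked.

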